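# Pull the red-marked castings off the drying rack into the reject box

### The job

The inspector has put red paint on two of the four eye brackets drying on the rack. Lift those two up and off their hooks without forcing them, set them down (do not drop them) inside the red reject box and shut its lid. Leave the sound brackets hanging on their hooks, and do not disturb the paint pot and the marker.

Things in the scene. Friction and masses are not known exactly. Their poses are not given: they have to be found in the camera images.
- drying_rack: fixed rack of blue square tube, 324 mm wide (own y); four hooks, 86 mm apart at own y = -129, -43, 43, 129 mm, point along own -x (towards the robot). Origin: on the bench under the cross bar (22 x 22 mm, centre 210 mm high); nothing of it is higher than 226 mm. A bracket's eye hangs at about own x = -43 mm
- hook_1 (a point): tip of the hook at the rack's own y = -129 mm (the others are alike). Hook: 8 mm round bar, level, its axis 210 mm high, turned up at own x = -58 mm; the tip's end is at own x = -71 mm, 226 mm high, 12 mm above the level part. A bracket must rise 12 to 22 mm (17 is the middle) for the tip to pass through its bore; about 40 mm along own -x it is then clear
- reject_a: rejected casting, a grey eye bracket, upright, 79 mm high, 0.37 kg: foot 40 mm (own x) by 58 mm (own y) by 10 mm, 16 x 32 mm shank, round eye on top (see its eye point). Hangs by the eye on a hook. Origin: centre of the foot's underside. Red paint round the eye's rim, red cross on the shank
- reject_a_eye (a point): reject_a: centre of the eye's bore, 56 mm above the origin. Eye: 46 mm outside, 30 mm bore, 18 mm thick, bore along own x; grip it across own y (46 mm)
- reject_b: second rejected casting, same as reject_a, with the same red marks
- reject_b_eye (a point): reject_b: centre of the eye's bore, 56 mm above the origin. Eye: 46 mm outside, 30 mm bore, 18 mm thick, bore along own x; grip it across own y (46 mm)
- sound_a: sound casting, a grey eye bracket, upright, 79 mm high, 0.37 kg: foot 40 mm (own x) by 58 mm (own y) by 10 mm, 16 x 32 mm shank, round eye on top (see its eye point). Hangs by the eye on a hook. Origin: centre of the foot's underside. Plain grey, no red paint; it stays on its hook
- sound_b: second sound casting, same as sound_a; it stays on its hook
- reject_box: red sheet-steel box, fixed to the bench: outside 156 mm (own x) by 130 mm (own y) by 90 mm high, walls and floor 4 mm, inside 148 x 122 mm. Room for the two brackets standing side by side along own y. Origin: centre of its underside; own +x is the side with the lid's hinge and points about to the robot's left
- lid (a joint): hinge of the box's red steel lid: 0 = shut, 1.57 = upright, 1.9 = its stop; it starts open, past upright. Stiff hinge: the lid stays where it is left; about 1 to 3 N at its free edge moves it. The lid is a flat plate, 160 mm from hinge to free edge, 136 mm wide, 5 mm thick
- lid_hinge (a point): middle of the lid's hinge line, on the box's rim at its own +x side, 90 mm above the bench; the hinge line runs along the box's own y
- lid_edge (a point): middle of the lid's free edge, on the lid's outer face (the face that is its top when shut, 95 mm above the bench; when open this face looks away from the box)
- grinder_top (a point): top of the left wheel of the bench grinder, fixed furniture between the arm's start and the rack: it stands 340 mm high, from 50 mm left (+y) of this point to 310 mm right of it, and 150 mm to either side in x; pass over it or in front of it
- paint_pot: bystander: green pot with white lid, 68 mm diameter, 58 mm high, standing in front of the grinder; origin: centre of its underside
- paint_marker: bystander: black marker with blue cap, 130 mm long, 17 mm thick, lying on the bench near its front edge, right of the box; origin: middle of its underside
There are look-alikes about, which are no part of the job. What is shaped like the reject_a but yellow is not meant.

How it is judged:
By the outcome, as a careful person would: the job done as asked, in the order asked, and still so for the second after the job is handed in, with the robot touching nothing.
It also fails if it takes over 72 s, if anything falls off the work surface, if the arm or the gripper's body presses on something with over 40 N, if the wrist force passes 120 N, or if a joint passes its speed limit or range.

### The arm

A 6-joint arm with a two-finger parallel gripper is mounted at the origin on a cart in front of the work surface, level with it; the furniture and walls round the work are solid. World frame = base frame: x ahead of the robot, y to its left, z up, the work surface at z = 0. Lengths are in m, angles in degrees, forces in N, time in s.
With the tool pointing down it reaches from about 0.3 to 0.775 m from the base axis. Payload 14.6 kg.
Tool frame: the origin (TCP) lies between the finger pads; the fingertips stand 19 mm ahead of it and the grasp point (between the pads) is the TCP; z points along the fingers, y is the line along which they close (so a half turn about z gives the same grasp; the last joint's range is limited). The gripper opens to 85 mm and grips with 20 to 120 N. Pads are 22 mm wide; open, the fingers measure 114 mm over their backs; the gripper's body (76 mm by 85 mm) begins 54 mm behind the grasp point. The pads swing forward as they close: fully open they stand 13 mm farther back than shut.
Start: joints at [73.247, 17.183, 87.147, -0, 75.671, -3.816], TCP at [0.123, 0.536, 0.25] pointing down, gripper open.
Joint ranges: [-173.82, 173.82], [-45.26, 126.66], [13.44, 144.39], [-59.66, 239.66], [0, 175.72], [-146.38, 146.38]. Speed limits (degrees/s): [127.2, 127.2, 147.25, 180, 180, 180].

### API

Orientations are given as a 3x3 rotation matrix whose columns are the frame's x, y, z axes.
In Python, from bench import arm, grab_frame gives the robot as it stands.
- The arm moves only by the tool servo_tool, never from a script. Its arguments are lists of equal length, an entry for each row: "fingers": the opening, from -1 (shut) to 1 (fully open); "delta_pos": the shift along the tool's x, y, z normalised to -1 to 1, where 1 is 0.6 m, a list of three; "rot": the turn, a rotation vector about the tool's x, y, z normalised to -1 to 1, where 1 is 120 degrees, a list of three. A call has 1 to 5 rows; each row is the pose to reach, as a shift and turn from the pose commanded when the call began, along the tool's axes at that moment; what a row does not reach only later rows make up. A row lasts 1/12 s, in which the tool goes at most 41.7 mm and 7.16 degrees, less where a joint would pass 70% of its speed; a pose out of reach is approached as far as the arm can. A call with a number of a shift or a turn outside -1 to 1 is refused whole. A call with a gripper value outside its range is refused whole. The fingers move at their own pace and stop on an object; the grip force is fixed at half the most. Time passes only in rows, so rows that repeat a pose let the fingers close. It gives the time, the measured TCP pose, the force, the opening and the grip force at its end, in the units of the state.
- arm.observe(): the state, without advancing time (a new reading comes with each control period).
- grab_frame(name): name is "side" or "top" or "wrist"; returns a dict with "frame" (384x512x3 uint8, red, green, blue), "range_z" (384x512 float32, m along the optical axis (not along the pixel's ray), 0 where there is no reading), "intrinsics" (3x3 intrinsics, pixels), "rvec" (rotation vector, rad) and "tvec" (3), from world to camera coordinates, as OpenCV has them. Camera axes: x right, y down, z forward; pixel columns grow to the right and rows downward; lengths in m; the calibration is good to about 2 mm. The wrist camera is an equidistant fisheye: a pixel r from the principal point sees the ray r / f radians off the axis. A picture is of the moment at which its call begins.
- arm.close_job(): hands the job in; it is judged then, once.
The state is a dict: "clock": time; "qpos": joint angles; "qvel": joint speeds; "tau": joint torques, N m; "eef_pos": TCP position; "orientation": TCP orientation; "force": force on the tool from outside, world axes, zero at the start; "wrist_torque": the same for the moment, N m; "finger_gap": opening from 0.0 (shut) to 1.0 (fully open); "grip_force": force on a finger pad.
Only numpy, scipy, OpenCV 4.12 (cv2) and the standard library are available. Lean on these libraries where they do the work, as an engineer would, in place of code of your own. Each camera call takes 0.05 s, during which the arm holds its last target. There are 200 camera calls.

## Working session

There is one attempt and no reset: what is moved stays moved. The work goes in short steps, Python scripts to look and compute and a tool call to move; the robot and the scene stay as the last step left them, time stands still between calls to the robot, and variables do not carry over. Pictures are saved under pics/ and viewed, at most 10 in all, crops included, and the job is handed in when it is done.

Besides the shell and the picture viewer there is one more tool, called after "Call:" as name(argument=value, ...) on one line, values as JSON. servo_tool: Moves the arm, as the interface text tells. Its arguments: {"type":"object","properties":{"fingers":{"type":"array"},"delta_pos":{"type":"array"},"rot":{"type":"array"}},"required":["fingers","delta_pos","rot"]}

```bash
mkdir -p pics; ls; cat > h.py <<'E'
import numpy as np, cv2
from bench import arm, grab_frame
def snap(n,f):
    d=grab_frame(n); cv2.imwrite(f'pics/{f}.png',d['frame'][:,:,::-1]); np.savez(f'pics/{f}.npz',**d); return d
def cloud(d):
    R=cv2.Rodrigues(np.array(d['rvec'],float))[0]; t=np.array(d['tvec'],float).ravel(); K=d['intrinsics']; z=d['range_z']
    v,u=np.mgrid[0:384,0:512]
    P=np.stack([(u-K[0,2])/K[0,0]*z,(v-K[1,2])/K[1,1]*z,z],-1)
    W=(P-t)@R; W[z==0]=np.nan
    return W
E
python3 - <<'E'
from h import *
a=snap('side','s0');b=snap('top','t0')
for d in(a,b):
    R=cv2.Rodrigues(np.array(d['rvec'],float))[0];print(-R.T@np.array(d['tvec']).ravel(),R[2])
print(arm.observe())
cv2.imwrite('pics/st0.png',cv2.resize(np.vstack([a['frame'],b['frame']])[:,:,::-1],(400,600)))
E
```

```text
pics
[ 0.20864511 -0.77741524  0.75015842] [ 0.31985335  0.77668111 -0.54264196]
[-0.32636965 -0.18945598  1.50831303] [ 0.54889952  0.11733413 -0.82761224]
{'clock': 0.1, 'qpos': array([ 7.32484031e+01,  1.72128304e+01,  8.71750793e+01, -5.83001938e-04,
        7.56707469e+01, -3.81724311e+00]), 'qvel': array([ 0.01168534, -0.07325868, -0.15430141, -0.11143397, -0.07142446,
        0.02835269]), 'tau': array([ 1.39694097e-03, -5.44386864e+01, -3.62363756e+01, -1.10460203e-04,
        3.13983823e-03, -7.69979852e-05]), 'eef_pos': array([0.12307452, 0.53586786, 0.24978664]), 'orientation': array([[-9.74627718e-01,  2.23831925e-01, -2.85627820e-04],
       [ 2.23832099e-01,  9.74627223e-01, -9.83146775e-04],
       [ 5.83210144e-05, -1.02213477e-03, -9.99999476e-01]]), 'force': array([-0.11942327, -0.41205079, -0.44425101]), 'wrist_torque': array([-0.0134023 , -0.05689007, -0.02705294]), 'grip_force': 0.0, 'finger_gap': 1.001432477973492}
```

View pics/s0.png

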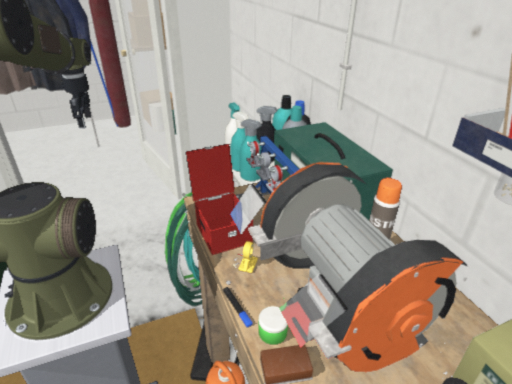

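View pics/t0.png

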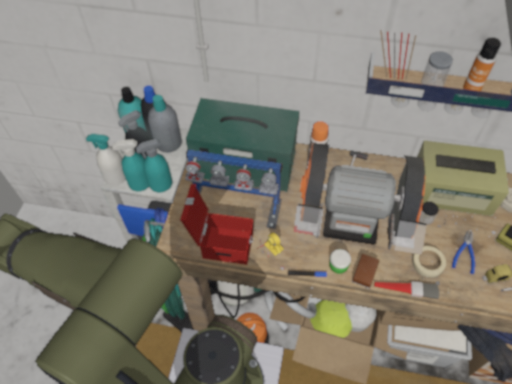

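The side view shows the box (222,220) with its lid open, the rack behind the grinder (270,165), the pot (272,325) and the marker (238,306). The top view shows the four brackets at about (193,170), (220,178), (243,180) and (268,182), the box at (228,240), the pot at (340,260) and the marker at (307,273).

```bash
python3 - <<'E'
from h import *
b=dict(np.load('pics/t0.npz'));a=dict(np.load('pics/s0.npz'))
w=snap('wrist','w0');print(w['intrinsics'],w['rvec'],w['tvec'])
c1=cv2.resize(b['frame'][145:270,165:290],(600,600),interpolation=cv2.INTER_CUBIC)
cv2.imwrite('pics/c0.png',c1[:,:,::-1])
W=cloud(b);hsv=cv2.cvtColor(b['frame'],cv2.COLOR_RGB2HSV)
def hue(W,hsv,lo,hi,box,smin=120):
    v0,v1,u0,u1=box
    m=np.zeros(hsv.shape[:2],bool);m[v0:v1,u0:u1]=1
    return m&(hsv[...,0]>=lo)&(hsv[...,0]<=hi)&(hsv[...,1]>smin)&(hsv[...,2]>40)
m=hue(W,hsv,100,125,(140,240,165,290))
P=W[m];P=P[~np.isnan(P[:,0])];print('blue',len(P));
T=P[(P[:,2]>.2)&(P[:,2]<.235)];print('bar top',len(T),T.min(0),T.max(0),np.median(T,0))
np.set_printoptions(precision=3,suppress=True)
print(cv2.fitLine(T[:,:2].astype(np.float32),cv2.DIST_HUBER,0,.01,.01).ravel())
red=(((hsv[...,0]<8)|(hsv[...,0]>172))&(hsv[...,1]>140))
red[:180]=0;red[270:]=0;red[:,:175]=0;red[:,260:]=0
P=W[red];P=P[~np.isnan(P[:,0])]
for z in np.arange(0,.28,.02):
    q=P[(P[:,2]>=z)&(P[:,2]<z+.02)]
    if len(q)>3:print('red z',round(z,2),len(q),q.min(0),q.max(0))
rim=P[(P[:,2]>.083)&(P[:,2]<.096)]
print(rim)
for n,p in dict(b1=(193,170),b2=(220,178),b3=(243,180),b4=(268,182),pot=(340,255),mark=(307,273),yellow=(274,242),wheel=(318,140)).items():
    print(n,np.nanmedian(W[p[1]-1:p[1]+2,p[0]-1:p[0]+2].reshape(-1,3),0))
E
```

```text
[[297.31863964   0.         254.65130637]
 [  0.         297.31863964 198.14606253]
 [  0.           0.           1.        ]] [-2.27887162 -1.81510255 -0.25087489] [-0.54996969 -0.03608603  0.37836781]
blue 783
bar top 659 [ 0.64897281 -0.05409159  0.20055546] [0.67944854 0.25717536 0.22932781] [0.66039868 0.09584299 0.22107095]
[0.005 1.    0.661 0.084]
red z 0.0 913 [0.391 0.008 0.   ] [0.528 0.184 0.02 ]
red z 0.02 264 [0.391 0.004 0.02 ] [0.529 0.161 0.04 ]
red z 0.04 277 [0.391 0.004 0.04 ] [0.529 0.162 0.06 ]
red z 0.06 298 [0.392 0.005 0.06 ] [0.529 0.161 0.08 ]
red z 0.08 292 [0.392 0.005 0.08 ] [0.53  0.168 0.099]
red z 0.1 89 [0.39  0.155 0.101] [0.525 0.172 0.12 ]
red z 0.12 111 [0.389 0.161 0.12 ] [0.529 0.176 0.14 ]
red z 0.14 118 [0.388 0.164 0.14 ] [0.526 0.182 0.16 ]
red z 0.16 124 [0.388 0.171 0.16 ] [0.527 0.189 0.18 ]
red z 0.18 115 [0.388 0.175 0.18 ] [0.526 0.194 0.2  ]
red z 0.2 96 [0.389 0.179 0.2  ] [0.528 0.197 0.22 ]
red z 0.22 33 [0.386 0.183 0.22 ] [0.526 0.197 0.239]
red z 0.24 141 [0.388 0.185 0.241] [0.52  0.205 0.255]
[[0.52  0.163 0.093]
 [0.517 0.16
[... 4453 characters left out ...]
 0.086]
 [0.397 0.039 0.091]
 [0.399 0.036 0.089]
 [0.396 0.032 0.095]
 [0.398 0.029 0.093]
 [0.399 0.026 0.092]
 [0.398 0.022 0.095]
 [0.402 0.02  0.088]
 [0.399 0.016 0.095]
 [0.404 0.014 0.087]
 [0.404 0.007 0.089]
 [0.396 0.045 0.084]
 [0.396 0.036 0.086]
 [0.398 0.033 0.083]
 [0.399 0.029 0.084]
 [0.398 0.026 0.086]
 [0.399 0.023 0.087]
 [0.398 0.019 0.089]
 [0.398 0.016 0.09 ]
 [0.399 0.013 0.09 ]
 [0.399 0.009 0.092]
 [0.4   0.006 0.091]
 [0.393 0.035 0.085]
 [0.397 0.016 0.086]]
b1 [0.621 0.231 0.185]
b2 [0.617 0.139 0.17 ]
b3 [0.614 0.06  0.183]
b4 [ 0.617 -0.026  0.187]
pot [ 0.463 -0.294  0.059]
mark [ 0.402 -0.197  0.013]
yellow [ 0.474 -0.073  0.046]
wheel [ 0.813 -0.164  0.205]
```

View pics/c0.png

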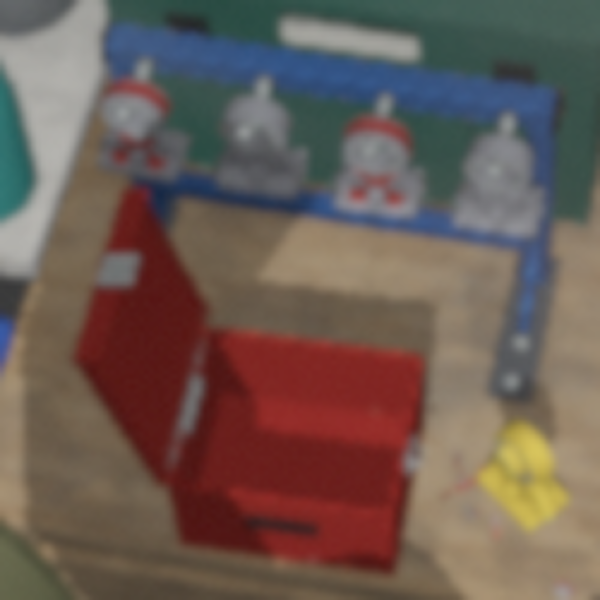

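View pics/w0.png

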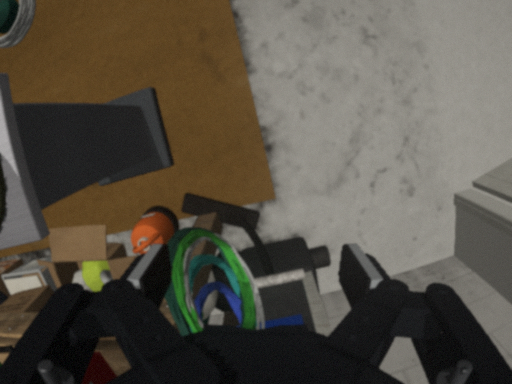

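The crop shows red rims and crosses on the 1st bracket (140,120 → y≈0.23) and the 3rd (380,165 → y≈0.06). The box is open at (300,460), with its lid leaning left at (145,330). The wrist view shows only the floor and the fingers. The points agree with the text: the bar is at x≈0.66, and the box spans x 0.395–0.525, y 0.005–0.163 with its rim at z=0.09.

Next I'll raise the arm and go towards bracket 1.

Call:
servo_tool(fingers=[1,1,1,1,1], delta_pos=[[0,0,-0.06],[0,0,-0.12],[0,0,-0.18],[0,0,-0.24],[-0.06,-0.03,-0.25]], rot=[[0,0,-0.03],[0,0,-0.06],[0,0,-0.09],[0,0,-0.108],[0,0,-0.108]])

```text
clock: 0.57
eef_pos: [0.1516, 0.5127, 0.4059]
orientation: [[-1.0, -0.008, 0.002], [-0.008, 1.0, 0.008], [-0.002, 0.008, -1.0]]
force: [0.6, 0.6, 0.1]
finger_gap: 0.997
grip_force: 0.0
```

```bash
cat >> h.py <<'E'
np.set_printoptions(precision=4,suppress=True)
def go(target,ydir=(0,1)):
    "normalised shift and turn (about tool) from the measured pose to a tool-down pose"
    s=arm.observe();R=s['orientation'];y=np.array([*ydir,0.]);y/=np.linalg.norm(y);z=np.array([0,0,-1.])
    G=np.stack([np.cross(y,z),y,z],1)
    d=R.T@(np.array(target)-s['eef_pos'])/.6; r=np.degrees(cv2.Rodrigues(R.T@G)[0].ravel())/120
    print('t',round(s['clock'],2),'pos',s['eef_pos'],'gap',round(s['finger_gap'],3),'F',s['force'],'grip',s['grip_force'])
    print('shift',d,'rows',np.linalg.norm(d)*.6/.0417,'rot',r)
E
python3 - <<'E'
from h import *
go([.50,.23,.40]); go([.47,.145,.42])
b=dict(np.load('pics/t0.npz'));W=cloud(b);a=dict(np.load('pics/s0.npz'));A=cloud(a)
# bar front/top, side cam too
for n,d,W in(('t',b,W),('s',a,A)):
    hsv=cv2.cvtColor(d['frame'],cv2.COLOR_RGB2HSV)
    m=(hsv[...,0]>100)&(hsv[...,0]<125)&(hsv[...,1]>120)&(W[...,2]>.216)&(W[...,2]<.228)&(W[...,0]>.6)&(W[...,0]<.72)&(W[...,1]<.3)&(W[...,1]>-.1)
    P=W[m];print(n,len(P),np.percentile(P,[2,50,98],axis=0) if len(P) else '')
    if len(P)>30:print(cv2.fitLine(P[:,:2].astype(np.float32),cv2.DIST_HUBER,0,.01,.01).ravel())
    for y in(.231,.145,.059,-.027):
        m=(W[...,0]>.56)&(W[...,0]<.64)&(abs(W[...,1]-y)<.04)&(W[...,2]>.13)&(W[...,2]<.24)&(hsv[...,1]<100)
        P=W[m]; 
        if len(P)>20:print(' br',y,len(P),np.percentile(P,[2,25,50,75,98],axis=0).T.round(3).tolist())
g=(A[...,2]>.3)&(A[...,2]<.36)&(A[...,0]>.4)&(A[...,0]<1)&(A[...,1]<.1)&(A[...,1]>-.6);P=A[g];print('grinder',np.percentile(P,[1,50,99],axis=0))
E
```

```text
t 0.57 pos [0.1516 0.5127 0.4059] gap 0.997 F [0.5655 0.5608 0.0973] grip 0.0
shift [-0.5771 -0.4757  0.0072] rows 10.760631510570818 rot [0.0036 0.0008 0.0037]
t 0.57 pos [0.1516 0.5127 0.4059] gap 0.997 F [0.5655 0.5608 0.0973] grip 0.0
shift [-0.526  -0.6167 -0.0273] rows 11.669355500078648 rot [0.0036 0.0008 0.0037]
t 510 [[ 0.6527 -0.0464  0.2166]
 [ 0.6632  0.0977  0.2221]
 [ 0.6762  0.25    0.2272]]
[0.0048 1.     0.6636 0.0973]
 br 0.231 271 [[0.6, 0.611, 0.616, 0.62, 0.635], [0.202, 0.215, 0.228, 0.241, 0.258], [0.148, 0.156, 0.172, 0.205, 0.225]]
 br 0.145 297 [[0.601, 0.612, 0.616, 0.621, 0.635], [0.117, 0.13, 0.142, 0.155, 0.172], [0.147, 0.156, 0.174, 0.212, 0.228]]
 br 0.059 281 [[0.599, 0.61, 0.615, 0.62, 0.633], [0.03, 0.044, 0.057, 0.07, 0.086], [0.148, 0.157, 0.171, 0.204, 0.226]]
 br -0.027 303 [[0.599, 0.61, 0.615, 0.62, 0.633], [-0.056, -0.041, -0.029, -0.016, -0.001], [0.148, 0.158, 0.174, 0.213, 0.225]]
s 280 [[0.6549 0.0234 0.2164]
 [0.6639 0.1291 0.2203]
 [0.6755 0.2598 0.2223]]
[0.0086 1.     0.6646 0.1683]
 br 0.231 209 [[0.601, 0.612, 0.615, 0.621, 0.637], [0.201, 0.211, 0.219, 0.23, 0.254], [0.146, 0.153, 0.172, 0.203, 0.223]]
 br 0.145 296 [[0.601, 0.614, 0.617, 0.623, 0.635], [0.116, 0.125, 0.133, 0.144, 0.166], [0.146, 0.154, 0.178, 0.208, 0.221]]
 br 0.059 217 [[0.599, 0.609, 0.614, 0.618, 0.631], [0.037, 0.046, 0.056, 0.067, 0.084], [0.148, 0.162, 0.185, 0.21, 0.222]]
grinder [[ 0.4462 -0.4959  0.3006]
 [ 0.6172 -0.427   0.3251]
 [ 0.9724  0.0772  0.3576]]
```

Both views agree. The bar's centre is at x≈0.664, the eyes are at x≈0.621, and the rejects are at y≈0.230 and 0.058. The feet are at z≈0.147 and the eye tops at z≈0.222, as expected.

Call:
servo_tool(fingers=[0.5,0.5,0.5,0.5,0.5], delta_pos=[[-0.058,-0.035,0],[-0.116,-0.07,0],[-0.174,-0.105,0],[-0.232,-0.14,0],[-0.29,-0.175,0]], rot=[[0.003,0,0.004],[0.003,0,0.004],[0.003,0,0.004],[0.003,0,0.004],[0.003,0,0.004]])

```text
clock: 0.98
eef_pos: [0.3296, 0.4041, 0.4002]
orientation: [[-1.0, 0.008, -0.0], [0.008, 1.0, -0.006], [0.0, -0.006, -1.0]]
force: [0.9, 0.7, 0.6]
finger_gap: 0.75
grip_force: 0.0
```

Call:
servo_tool(fingers=[0.5,0.5,0.5,0.5,0.5], delta_pos=[[-0.058,-0.035,0],[-0.116,-0.07,0],[-0.174,-0.105,0],[-0.232,-0.14,0],[-0.29,-0.175,0]], rot=[[0,0,0],[0,0,0],[0,0,0],[0,0,0],[0,0,0]])

```text
clock: 1.4
eef_pos: [0.5028, 0.2976, 0.4008]
orientation: [[-1.0, 0.008, -0.0], [0.008, 1.0, -0.006], [0.0, -0.006, -1.0]]
force: [0.0, 1.0, 0.1]
finger_gap: 0.751
grip_force: 0.0
```

```bash
python3 - <<'E'
from h import *
go([.621,.230,.30],(.005,1))
E
```

```text
t 1.4 pos [0.5028 0.2976 0.4008] gap 0.751 F [0.011  1.0291 0.0901] grip 0.0
shift [-0.1979 -0.1101  0.1687] rows 4.062540394620448 rot [-0.003  -0.0001 -0.0015]
```

Call:
servo_tool(fingers=[0.5,0.5,0.5,0.5,0.5], delta_pos=[[-0.05,-0.028,0],[-0.1,-0.055,0.03],[-0.15,-0.083,0.08],[-0.198,-0.11,0.13],[-0.198,-0.11,0.15]], rot=[[-0.003,0,-0.0015],[-0.003,0,-0.0015],[-0.003,0,-0.0015],[-0.003,0,-0.0015],[-0.003,0,-0.0015]])

```text
clock: 1.82
eef_pos: [0.6221, 0.2284, 0.3065]
orientation: [[-1.0, 0.008, -0.004], [0.008, 1.0, -0.002], [0.004, -0.002, -1.0]]
force: [-0.3, 0.2, -0.7]
finger_gap: 0.747
grip_force: 0.0
```

```bash
python3 - <<'E'
from h import *
w=snap('wrist','w1')
go([.621,.230,.204],(.005,1))
R=cv2.Rodrigues(w['rvec'])[0];t=np.array(w['tvec']).ravel();print('cam',-R.T@t,R[2])
# project predicted eye points
K=w['intrinsics']
for p in([.621,.23,.222],[.621,.207,.199],[.621,.253,.199],[.593,.23,.226],[.664,.23,.221]):
    c=R@np.array(p)+t;th=np.arctan2(np.hypot(c[0],c[1]),c[2]);ph=np.arctan2(c[1],c[0])
    print(p,K[0,2]+K[0,0]*th*np.cos(ph),K[1,2]+K[0,0]*th*np.sin(ph))
E
```

```text
t 1.87 pos [0.6209 0.229  0.3038] gap 0.749 F [-0.4898 -0.5516 -3.7465] grip 0.0
shift [-0.0015  0.0022  0.1664] rows 2.393872618506155 rot [-0.0014 -0.004  -0.0014]
cam [0.5541 0.2297 0.4299] [ 0.2691 -0.0048 -0.9631]
[0.621, 0.23, 0.222] 256.55351235506396 209.68460824206485
[0.621, 0.207, 0.199] 228.098032085886 201.16553234345304
[0.621, 0.253, 0.199] 284.80959990126894 200.763086747032
[0.593, 0.23, 0.226] 256.3119007476901 173.1758598200014
[0.664, 0.23, 0.221] 256.87186256457517 261.10758650315347
```

View pics/w1.png

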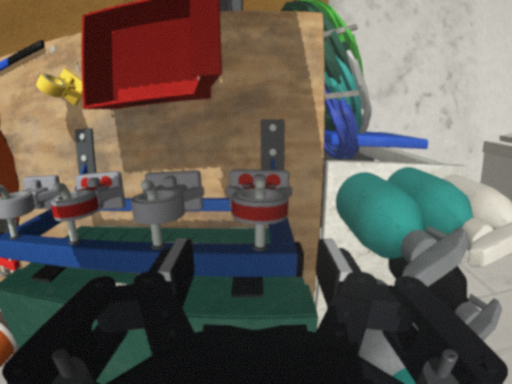

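In the wrist view, the reject's red-rimmed eye hangs at (260,207), about 3 px from the prediction. The second reject is at (75,205) and the sound brackets are at (158,205) and (15,205). I'll refine the positions from this view.

```bash
python3 - <<'E'
from h import *
w=dict(np.load('pics/w1.npz'));f=w['frame'];hsv=cv2.cvtColor(f,cv2.COLOR_RGB2HSV)
R=cv2.Rodrigues(w['rvec'])[0];t=w['tvec'].ravel();K=w['intrinsics'];C=-R.T@t;z=w['range_z']
def ray(u,v):
    a=np.array([u-K[0,2],v-K[1,2]]);r=np.hypot(*a);th=r/K[0,0]
    return np.array([*(np.sin(th)*a/max(r,1e-9)),np.cos(th)])
def pt(u,v):
    d=ray(u,v);return C+R.T@(d/d[2]*z[v,u])
m=(((hsv[...,0]<8)|(hsv[...,0]>172))&(hsv[...,1]>120)).astype(np.uint8);m[:160]=0;m[260:]=0
n,L,S,c=cv2.connectedComponentsWithStats(m)
for i in range(1,n):
    if S[i,4]>40:
        v,u=np.where(L==i);P=np.array([pt(a,b) for a,b in zip(u,v) if z[b,a]>0])
        print(S[i],P.min(0),P.max(0),np.median(P,0))
for u0,u1,v0,v1 in((215,310,165,232),(40,130,165,225)):
    P=np.array([pt(u,v) for u in range(u0,u1) for v in range(v0,v1) if z[v,u]>0]);P=P[(P[:,2]>.13)&(P[:,2]<.235)&(P[:,0]<.632)]
    for lo,hi in((.19,.235),(.14,.165)):
        Q=P[(P[:,2]>lo)&(P[:,2]<hi)];print(lo,np.percentile(Q,[1,50,99],axis=0))
E
```

```text
[239 174  15  14 134] [0.6075 0.2135 0.1512] [0.6176 0.227  0.171 ] [0.6131 0.2202 0.1531]
[266 174  14  12 127] [0.6078 0.2391 0.151 ] [0.6185 0.2518 0.1634] [0.6135 0.2455 0.1529]
[100 176  12  10  88] [0.6064 0.0648 0.1507] [0.6162 0.0797 0.1585] [0.6119 0.073  0.1528]
[ 81 178  14  12  65] [0.6076 0.0402 0.1516] [0.6167 0.07   0.1749] [0.6143 0.0467 0.1532]
[ 51 197  47  21 530] [ 0.6172 -0.0507  0.1063] [0.6597 0.0846 0.2231] [0.6231 0.0739 0.217 ]
[232 202  56  19 722] [0.6183 0.2105 0.2056] [0.6298 0.2542 0.223 ] [0.6242 0.2318 0.2191]
0.19 [[0.599  0.2103 0.1913]
 [0.6199 0.2319 0.2177]
 [0.6317 0.2541 0.2252]]
0.14 [[0.6043 0.2019 0.1468]
 [0.6124 0.2308 0.1528]
 [0.628  0.2624 0.1643]]
0.19 [[0.5982 0.0438 0.1921]
 [0.6193 0.0695 0.2157]
 [0.6313 0.0838 0.225 ]]
0.14 [[ 0.603  -0.0196  0.1457]
 [ 0.6125  0.0623  0.1528]
 [ 0.6313  0.0916  0.1645]]
```

Call:
servo_tool(fingers=[0.5,0.5,0.5,0.5,0.5], delta_pos=[[-0.002,0.004,0.04],[-0.002,0.004,0.08],[-0.002,0.004,0.12],[-0.002,0.004,0.16],[-0.002,0.004,0.166]], rot=[[-0.001,-0.002,-0.001],[-0.001,-0.002,-0.001],[-0.001,-0.002,-0.001],[-0.001,-0.002,-0.001],[-0.001,-0.002,-0.001]])

```text
clock: 2.28
eef_pos: [0.6194, 0.2342, 0.2081]
orientation: [[-1.0, 0.002, -0.001], [0.002, 1.0, 0.0], [0.001, 0.0, -1.0]]
force: [0.4, 0.2, -0.5]
finger_gap: 0.753
grip_force: 0.0
```

Call:
servo_tool(fingers=[0.5,0.5,0.3,0.15,0], delta_pos=[[0,0,0],[0,0,0],[0,0,0],[0,0,0],[0,0,0]], rot=[[0,0,0],[0,0,0],[0,0,0],[0,0,0],[0,0,0]])

```text
clock: 2.7
eef_pos: [0.6214, 0.234, 0.2139]
orientation: [[-1.0, 0.003, 0.007], [0.003, 1.0, 0.003], [-0.007, 0.003, -1.0]]
force: [-0.7, -3.2, 5.9]
finger_gap: 0.511
grip_force: 52.1
```

Call:
servo_tool(fingers=[-0.5,-0.5,-0.5,-0.5,-0.5], delta_pos=[[0,0,0],[0,0,0],[0,0,0],[0,0,0],[0,0,0]], rot=[[0,0,0],[0,0,0],[0,0,0],[0,0,0],[0,0,0]])

```text
clock: 3.12
eef_pos: [0.6214, 0.2339, 0.2139]
orientation: [[-1.0, 0.003, 0.007], [0.003, 1.0, 0.003], [-0.007, 0.003, -1.0]]
force: [-1.1, -3.3, 7.4]
finger_gap: 0.506
grip_force: 59.3
```

The grip is a bit high on the eye: TCP z=0.214, gap 43 mm. I'll open, go 14 mm lower and grip again.

Call:
servo_tool(fingers=[0.4,0.5,0.5,0.5,0.5], delta_pos=[[0,0,0],[0,0,0],[0,-0.003,0.008],[0,-0.003,0.016],[0,-0.003,0.022]], rot=[[0,0,0],[0,0,0],[0,0,0],[0,0,0],[0,0,0]])

```text
clock: 3.53
eef_pos: [0.6207, 0.2321, 0.1976]
orientation: [[-1.0, 0.003, 0.003], [0.003, 1.0, 0.002], [-0.003, 0.002, -1.0]]
force: [-0.3, 0.5, -0.9]
finger_gap: 0.75
grip_force: 0.0
```

Call:
servo_tool(fingers=[0.5,0.5,0.5,0.5,0.3], delta_pos=[[0,0,0],[0,0,0],[0,0,0],[0,0,0],[0,0,0]], rot=[[0,0,0],[0,0,0],[0,0,0],[0,0,0],[0,0,0]])

```text
clock: 3.95
eef_pos: [0.621, 0.2323, 0.1988]
orientation: [[-1.0, 0.003, 0.005], [0.003, 1.0, 0.002], [-0.005, 0.002, -1.0]]
force: [-0.2, -0.5, 0.6]
finger_gap: 0.654
grip_force: 0.0
```

```bash
python3 - <<'E'
from h import *
go([.6215,.232,.199],(.005,1))
E
```

```text
t 3.95 pos [0.621  0.2323 0.1988] gap 0.654 F [-0.2088 -0.495   0.649 ] grip 0.0
shift [-0.0009 -0.0005 -0.0004] rows 0.014978623201770668 rot [0.0011 0.0022 0.0011]
```

Call:
servo_tool(fingers=[0.15,-0.5,-0.5,-0.5,-0.5], delta_pos=[[0,0,0],[0,0,0],[0,0,0],[0,0,0],[0,0,0]], rot=[[0,0,0],[0,0,0],[0,0,0],[0,0,0],[0,0,0]])

```text
clock: 4.37
eef_pos: [0.6211, 0.2321, 0.1992]
orientation: [[-1.0, 0.003, 0.005], [0.003, 1.0, 0.002], [-0.005, 0.002, -1.0]]
force: [-0.7, -2.2, 5.6]
finger_gap: 0.52
grip_force: 60.6
```

Call:
servo_tool(fingers=[-0.5,-0.5,-0.5,-0.5,-0.5], delta_pos=[[0,0,-0.006],[0,0,-0.012],[0,0,-0.018],[0,0,-0.024],[0,0,-0.028]], rot=[[0,0,0],[0,0,0],[0,0,0],[0,0,0],[0,0,0]])

```text
clock: 4.78
eef_pos: [0.6208, 0.2323, 0.2157]
orientation: [[-1.0, 0.003, 0.004], [0.003, 1.0, 0.002], [-0.004, 0.002, -1.0]]
force: [-0.1, 0.1, -3.9]
finger_gap: 0.516
grip_force: 61.6
```

Call:
servo_tool(fingers=[-0.5,-0.5,-0.5,-0.5,-0.5], delta_pos=[[0,0,0],[0,0,0],[0,0,0],[0,0,0],[0,0,0]], rot=[[0,0,0],[0,0,0],[0,0,0],[0,0,0],[0,0,0]])

```text
clock: 5.2
eef_pos: [0.6208, 0.2322, 0.2151]
orientation: [[-1.0, 0.003, 0.004], [0.003, 1.0, 0.002], [-0.004, 0.002, -1.0]]
force: [-0.6, 0.2, -3.9]
finger_gap: 0.519
grip_force: 61.6
```

It has been lifted 16 mm and carries 3.9 N, which matches its weight. Next I'll pull it straight off along -x.

Call:
servo_tool(fingers=[-0.5,-0.5,-0.5,-0.5,-0.5], delta_pos=[[0.01,0,-0.001],[0.022,0,-0.001],[0.034,0,-0.001],[0.046,0,-0.001],[0.058,0,-0.001]], rot=[[0,0,0],[0,0,0],[0,0,0],[0,0,0],[0,0,0]])

```text
clock: 5.62
eef_pos: [0.5851, 0.2323, 0.216]
orientation: [[-1.0, 0.003, 0.004], [0.003, 1.0, 0.002], [-0.004, 0.002, -1.0]]
force: [1.4, -0.2, -4.6]
finger_gap: 0.516
grip_force: 61.7
```

Call:
servo_tool(fingers=[-0.5,-0.5,-0.5,-0.5,-0.5], delta_pos=[[0.014,0,0],[0.028,0,0],[0.04,0,0],[0.04,0,-0.02],[0.04,0,-0.05]], rot=[[0,0,0],[0,0,0],[0,0,0],[0,0,0],[0,0,0]])

```text
clock: 6.03
eef_pos: [0.5611, 0.2322, 0.2455]
orientation: [[-1.0, 0.002, 0.002], [0.002, 1.0, 0.001], [-0.002, 0.001, -1.0]]
force: [0.0, 0.3, -3.6]
finger_gap: 0.519
grip_force: 62.2
```

```bash
python3 - <<'E'
from h import *
b=dict(np.load('pics/t0.npz'));W=cloud(b);a=dict(np.load('pics/s0.npz'));A=cloud(a)
Pt=[]
for d,W in((b,W),(a,A)):
    hsv=cv2.cvtColor(d['frame'],cv2.COLOR_RGB2HSV)
    m=((hsv[...,0]<8)|(hsv[...,0]>172))&(hsv[...,1]>140)&(W[...,2]>.05)&(W[...,2]<.095)&(W[...,0]>.38)&(W[...,0]<.54)&(W[...,1]>-.01)&(W[...,1]<.175)
    P=W[m][:,:2];print(len(P));
    print(cv2.minAreaRect(P.astype(np.float32)),P.min(0),P.max(0))
    # wall fits
    fr=P[(P[:,0]<.42)&(P[:,1]>.03)&(P[:,1]<.14)];bk=P[(P[:,0]>.5)&(P[:,1]>.03)&(P[:,1]<.14)];rt=P[(P[:,1]<.03)&(P[:,0]>.41)&(P[:,0]<.51)];lf=P[(P[:,1]>.14)&(P[:,0]>.41)&(P[:,0]<.51)]
    for q in(fr,bk,rt,lf):
        if len(q)>10:print(len(q),cv2.fitLine(q.astype(np.float32),cv2.DIST_HUBER,0,.01,.01).ravel(),q.mean(0),q.min(0),q.max(0))
    l=((hsv[...,0]<8)|(hsv[...,0]>172))&(hsv[...,1]>140)&(W[...,2]>.11)&(W[...,2]<.27)&(W[...,0]>.38)&(W[...,0]<.54)&(W[...,1]>.14)&(W[...,1]<.23)
    Q=W[l];print('lid',Q.min(0),Q.max(0),np.polyfit(Q[:,2],Q[:,1],1))
go([.55,.232,.36],(.005,1))
E
```

```text
694
((0.45953169465065, 0.08645414561033249), (0.13593606650829315, 0.16053135693073273), 2.014089584350586) [0.3916 0.0043] [0.5298 0.165 ]
211 [ 0.0356 -0.9994  0.3971  0.0842] [0.3971 0.0842] [0.3916 0.0305] [0.4027 0.1399]
210 [ 0.0361 -0.9993  0.5228  0.0847] [0.5228 0.0847] [0.5161 0.0306] [0.5286 0.1396]
49 [0.9994 0.0359 0.4695 0.0076] [0.4651 0.008 ] [0.41   0.0048] [0.5098 0.0123]
44 [0.9996 0.0265 0.4591 0.1589] [0.4591 0.1589] [0.4104 0.1571] [0.5092 0.1631]
lid [0.3865 0.155  0.1101] [0.5286 0.2053 0.2552] [0.2058 0.1456]
842
((0.46098431944847107, 0.08645418286323547), (0.13186226785182953, 0.16561351716518402), 0.9495968222618103) [0.3941 0.0029] [0.5282 0.1695]
115 [ 0.0349 -0.9994  0.3967  0.0881] [0.3972 0.0827] [0.3945 0.0316] [0.4018 0.1382]
17 [ 0.0739 -0.9973  0.5217  0.1302] [0.5216 0.1301] [0.5206 0.1145] [0.5232 0.139 ]
231 [0.9997 0.0263 0.4436 0.0072] [0.4436 0.0072] [0.4101 0.0029] [0.5091 0.0131]
286 [0.9997 0.0263 0.4516 0.1592] [0.4596 0.1597] [0.41   0.1542] [0.51   0.1695]
lid [0.3911 0.1603 0.11  ] [0.5254 0.2061 0.2492] [0.2314 0.1438]
t 6.03 pos [0.5611 0.2322 0.2455] gap 0.519 F [ 0.023   0.336  -3.6086] grip 62.15251003392041
shift [ 0.0182 -0.0001 -0.1909] rows 2.758757863466288 rot [0.0006 0.0009 0.0012]
```

Call:
servo_tool(fingers=[-0.5,-0.5,-0.5,-0.5,-0.5], delta_pos=[[0.01,0,-0.04],[0.018,0,-0.09],[0.018,0,-0.14],[0.018,0,-0.19],[0.018,0,-0.19]], rot=[[0,0,0],[0,0,0],[0,0,-0.01],[0,0,-0.018],[0,0,-0.018]])

```text
clock: 6.45
eef_pos: [0.5512, 0.2323, 0.3676]
orientation: [[-0.999, -0.036, 0.014], [-0.036, 0.999, 0.006], [-0.014, 0.005, -1.0]]
force: [0.7, -0.1, -3.0]
finger_gap: 0.516
grip_force: 62.2
```

Call:
servo_tool(fingers=[-0.5,-0.5,-0.5,-0.5,-0.5], delta_pos=[[0.02,-0.05,0],[0.04,-0.1,0],[0.06,-0.15,0],[0.08,-0.2,0],[0.097,-0.248,0]], rot=[[0,0,0],[0,0,0],[0,0,0],[0,0,0],[0,0,0]])

```text
clock: 6.87
eef_pos: [0.4967, 0.08, 0.3595]
orientation: [[-0.999, -0.035, 0.005], [-0.035, 0.999, 0.002], [-0.005, 0.002, -1.0]]
force: [-0.1, 0.4, -4.4]
finger_gap: 0.521
grip_force: 62.5
```

Call:
servo_tool(fingers=[-0.5,-0.5,-0.5,-0.5,-0.5], delta_pos=[[0,0,0],[0,0,0],[0,0,0],[0,0,0],[0,0,0]], rot=[[0,0,0],[0,0,0],[0,0,0],[0,0,0],[0,0,0]])

```text
clock: 7.28
eef_pos: [0.4978, 0.0821, 0.359]
orientation: [[-0.999, -0.036, 0.004], [-0.036, 0.999, 0.002], [-0.004, 0.002, -1.0]]
force: [-0.7, 0.0, -3.9]
finger_gap: 0.521
grip_force: 62.8
```

```bash
python3 - <<'E'
from h import *
go([.487,.0845,.07],(-.0355,1))
s=snap('side','s1')
f=s['frame'][100:260,150:310];cv2.imwrite('pics/s1c.png',cv2.resize(f,(560,560),interpolation=cv2.INTER_CUBIC)[:,:,::-1])
E
```

```text
t 7.28 pos [0.4978 0.0821 0.359 ] gap 0.521 F [-0.6959  0.031  -3.9375] grip 62.816510712727904
shift [0.0198 0.0037 0.4815] rows 6.934447779324889 rot [0.0009 0.0019 0.0003]
```

View pics/s1c.png

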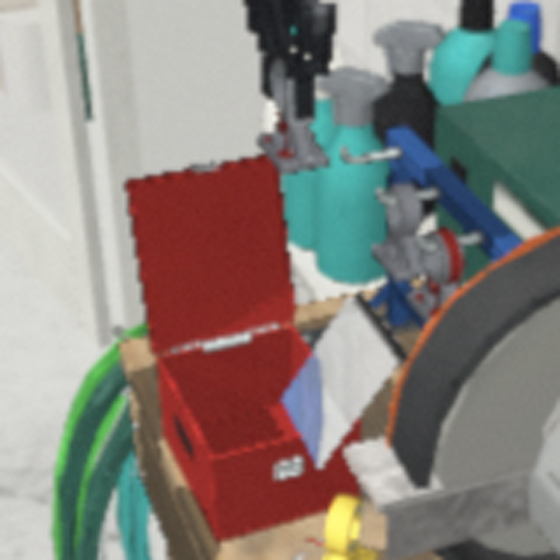

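The bracket is held upright at (290,140), clear of the open lid, and the first hook at (370,155) is empty. I'll lower it into the box.

Call:
servo_tool(fingers=[-0.5,-0.5,-0.5,-0.5,-0.5], delta_pos=[[0.02,0.004,0.05],[0.02,0.004,0.11],[0.02,0.004,0.17],[0.02,0.004,0.22],[0.02,0.004,0.26]], rot=[[0,0.002,0],[0,0.002,0],[0,0.002,0],[0,0.002,0],[0,0.002,0]])

```text
clock: 7.75
eef_pos: [0.4856, 0.0841, 0.2006]
orientation: [[-0.999, -0.036, -0.002], [-0.036, 0.999, 0.002], [0.002, 0.002, -1.0]]
force: [1.2, 1.4, -3.8]
finger_gap: 0.522
grip_force: 62.8
```

Call:
servo_tool(fingers=[-0.5,-0.5,-0.5,-0.5,-0.5], delta_pos=[[0,0,0.05],[0,0,0.1],[0,0,0.15],[0,0,0.19],[0,0,0.21]], rot=[[0,0,0],[0,0,0],[0,0,0],[0,0,0],[0,0,0]])

```text
clock: 8.17
eef_pos: [0.4851, 0.0843, 0.074]
orientation: [[-0.999, -0.036, -0.004], [-0.036, 0.999, 0.002], [0.004, 0.002, -1.0]]
force: [-0.1, -0.9, -3.5]
finger_gap: 0.518
grip_force: 62.9
```

Call:
servo_tool(fingers=[-0.5,-0.5,-0.5,-0.5,-0.5], delta_pos=[[0,0,0],[0,0,0],[0,0,0],[0,0,0],[0,0,0]], rot=[[0,0,0],[0,0,0],[0,0,0],[0,0,0],[0,0,0]])

```text
clock: 8.58
eef_pos: [0.4868, 0.084, 0.0781]
orientation: [[-0.999, -0.035, 0.002], [-0.035, 0.999, 0.002], [-0.002, 0.002, -1.0]]
force: [1.0, 0.6, -3.4]
finger_gap: 0.525
grip_force: 62.9
```

```bash
python3 - <<'E'
from h import *
go([.487,.0845,.062],(-.0355,1))
for n in('s1','t0'):
    W=cloud(dict(np.load(f'pics/{n}.npz')))
    for x0 in np.arange(.40,.7,.05):
        m=(W[...,0]>x0)&(W[...,0]<x0+.05)&(W[...,2]>.1)&(W[...,2]<.36)&(W[...,1]<-.07)&(W[...,1]>-.5)
        if m.sum()>5:print(n,x0.round(2),np.percentile(W[m][:,1],[90,99,100]),np.percentile(W[m][:,2],98))
E
```

```text
t 8.58 pos [0.4868 0.084  0.0781] gap 0.525 F [ 0.9661  0.6154 -3.3538] grip 62.87176729179919
shift [-0.0003  0.0008  0.0269] rows 0.38654738514766146 rot [ 0.001   0.0009 -0.0002]
s1 0.4 [-0.1697 -0.1407 -0.1359] 0.303952802801197
s1 0.45 [-0.1696 -0.1464 -0.1379] 0.31590417829022144
s1 0.5 [-0.1875 -0.1546 -0.1497] 0.32133942244013225
s1 0.55 [-0.1883 -0.1579 -0.1502] 0.33926253187810634
s1 0.6 [-0.1879 -0.157  -0.15  ] 0.34349825533149336
s1 0.65 [-0.1879 -0.1526 -0.1473] 0.3373023186230331
t0 0.4 [-0.1541 -0.1396 -0.1381] 0.3072352381291005
t0 0.45 [-0.1578 -0.1402 -0.1386] 0.32113316100539985
t0 0.5 [-0.1692 -0.1514 -0.1496] 0.3254251005820135
t0 0.55 [-0.1901 -0.1426 -0.133 ] 0.34265116374669985
t0 0.6 [-0.175  -0.137  -0.1312] 0.34742458319307473
t0 0.65 [-0.1688 -0.146  -0.1425] 0.3406202207410116
```

Call:
servo_tool(fingers=[-0.5,-0.5,-0.5,-0.5,-0.5], delta_pos=[[0,0,0.008],[0,0,0.016],[0,0,0.022],[0,0,0.025],[0,0,0.026]], rot=[[0,0,0],[0,0,0],[0,0,0],[0,0,0],[0,0,0]])

```text
clock: 9.0
eef_pos: [0.4862, 0.0839, 0.0612]
orientation: [[-0.999, -0.035, -0.001], [-0.035, 0.999, 0.002], [0.0, 0.002, -1.0]]
force: [-1.7, 0.5, 1.5]
finger_gap: 0.519
grip_force: 63.3
```

Call:
servo_tool(fingers=[-0.5,-0.5,-0.5,-0.5,-0.5], delta_pos=[[0,0,0],[0,0,0.001],[0,0,0.002],[0,0,0.002],[0,0,0.002]], rot=[[0,0,0],[0,0,0],[0,0,0],[0,0,0],[0,0,0]])

```text
clock: 9.42
eef_pos: [0.4866, 0.0841, 0.061]
orientation: [[-0.999, -0.035, 0.001], [-0.035, 0.999, 0.002], [-0.001, 0.002, -1.0]]
force: [-2.9, 0.2, 6.7]
finger_gap: 0.52
grip_force: 63.8
```

Force has gone positive, so it's down on the floor. I'll release and rise.

Call:
servo_tool(fingers=[0.1,0.2,0.35,0.5,0.5], delta_pos=[[0,0,0],[0,0,0],[0,0,0],[0,0,0],[0,0,0]], rot=[[0,0,0],[0,0,0],[0,0,0],[0,0,0],[0,0,0]])

```text
clock: 9.83
eef_pos: [0.4863, 0.0839, 0.0603]
orientation: [[-0.999, -0.035, 0.0], [-0.035, 0.999, 0.002], [-0.0, 0.002, -1.0]]
force: [1.0, 0.2, 0.1]
finger_gap: 0.751
grip_force: 0.0
```

Call:
servo_tool(fingers=[0.5,0.5,0.5,0.5,0.5], delta_pos=[[0,0,-0.03],[0,0,-0.07],[0,0,-0.13],[0,0,-0.19],[0,0,-0.25]], rot=[[0,0,0],[0,0,0],[0,0,0],[0,0,0],[0,0,0]])

```text
clock: 10.25
eef_pos: [0.4859, 0.0836, 0.2119]
orientation: [[-0.999, -0.035, -0.0], [-0.035, 0.999, 0.002], [0.0, 0.002, -1.0]]
force: [0.4, -0.1, -0.1]
finger_gap: 0.752
grip_force: 0.0
```

Call:
servo_tool(fingers=[0.5,0.5,0.5,0.5,0.5], delta_pos=[[0,0,-0.06],[0,0,-0.12],[0,0,-0.18],[0,0,-0.21],[0,0,-0.21]], rot=[[0,0,0],[0,0,0],[0,0,0],[0,0,0],[0,0,0]])

```text
clock: 10.67
eef_pos: [0.487, 0.0834, 0.3407]
orientation: [[-0.999, -0.035, 0.007], [-0.035, 0.999, 0.003], [-0.007, 0.002, -1.0]]
force: [-0.2, 0.7, 0.0]
finger_gap: 0.749
grip_force: 0.0
```

```bash
python3 - <<'E'
from h import *
go([.6205,.060,.31],(.004,1))
w=snap('wrist','w2')
E
```

```text
t 10.67 pos [0.487  0.0834 0.3407] gap 0.749 F [-0.1647  0.6666  0.0331] grip 0.0
shift [-0.2206 -0.0469  0.0527] rows 3.3327896051822186 rot [0.0012 0.0034 0.0186]
```

View pics/w2.png

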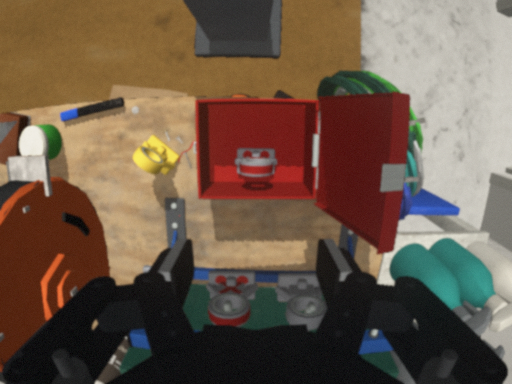

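Bracket 1 stands upright in the rear half of the box (257,163), and the pot (45,140) and marker (92,108) are untouched. On to bracket 3 at (230,300).

Call:
servo_tool(fingers=[0.5,0.5,0.5,0.5,0.5], delta_pos=[[-0.055,-0.012,0],[-0.11,-0.024,0],[-0.165,-0.036,0.01],[-0.22,-0.047,0.03],[-0.22,-0.047,0.053]], rot=[[0,0,0.01],[0,0.002,0.0186],[0,0.002,0.0186],[0,0.002,0.0186],[0,0.002,0.0186]])

```text
clock: 11.13
eef_pos: [0.6226, 0.0586, 0.2999]
orientation: [[-1.0, 0.005, -0.008], [0.005, 1.0, 0.001], [0.008, 0.001, -1.0]]
force: [-0.7, -0.5, -1.1]
finger_gap: 0.749
grip_force: 0.0
```

Call:
servo_tool(fingers=[0.5,0.5,0.5,0.5,0.5], delta_pos=[[0,0,0],[0,0,0],[0,0,0],[0,0,0],[0,0,0]], rot=[[0,0,0],[0,0,0],[0,0,0],[0,0,0],[0,0,0]])

```text
clock: 11.55
eef_pos: [0.6188, 0.0601, 0.3059]
orientation: [[-1.0, 0.004, -0.002], [0.004, 1.0, 0.002], [0.002, 0.002, -1.0]]
force: [-1.0, 0.2, -0.5]
finger_gap: 0.749
grip_force: 0.0
```

```bash
python3 - <<'E'
from h import *
w=snap('wrist','w3');f=w['frame'];hsv=cv2.cvtColor(f,cv2.COLOR_RGB2HSV)
R=cv2.Rodrigues(w['rvec'])[0];t=w['tvec'].ravel();K=w['intrinsics'];C=-R.T@t;z=w['range_z']
def pt(u,v):
    a=np.array([u-K[0,2],v-K[1,2]]);r=np.hypot(*a);th=r/K[0,0];d=np.array([*(np.tan(th)*a/max(r,1e-9)),1])
    return C+R.T@(d*z[v,u])
m=(((hsv[...,0]<8)|(hsv[...,0]>172))&(hsv[...,1]>120)).astype(np.uint8);m[:150]=0;m[270:]=0
n,L,S,c=cv2.connectedComponentsWithStats(m)
for i in range(1,n):
    if S[i,4]>40:
        v,u=np.where(L==i);P=np.array([pt(a,b) for a,b in zip(u,v) if z[b,a]>0])
        print(S[i],np.percentile(P,[2,50,98],axis=0))
go([.6205,.060,.199],(.004,1))
E
```

```text
[234 177  14  13 125] [[0.6074 0.041  0.1516]
 [0.6126 0.0469 0.153 ]
 [0.6169 0.0532 0.1614]]
[261 176  14  11 127] [[0.6067 0.0668 0.1517]
 [0.6117 0.0725 0.1529]
 [0.616  0.0792 0.1565]]
[227 205  55  19 694] [[0.6183 0.04   0.2083]
 [0.6234 0.0609 0.2193]
 [0.6285 0.0804 0.2222]]
t 11.6 pos [0.6189 0.0601 0.3057] gap 0.747 F [ 0.0516 -0.1888  0.5294] grip 0.0
shift [-0.0031 -0.0004  0.1778] rows 2.5586459878203467 rot [ 0.0009 -0.0011  0.0001]
```

Call:
servo_tool(fingers=[0.5,0.5,0.5,0.5,0.5], delta_pos=[[-0.003,0,0.04],[-0.003,0,0.08],[-0.003,0,0.12],[-0.003,0,0.16],[-0.003,0,0.178]], rot=[[0,0,0],[0,0,0],[0,0,0],[0,0,0],[0,0,0]])

```text
clock: 12.02
eef_pos: [0.6195, 0.0601, 0.1951]
orientation: [[-1.0, 0.004, -0.007], [0.004, 1.0, 0.002], [0.007, 0.002, -1.0]]
force: [-0.2, 0.1, 0.1]
finger_gap: 0.748
grip_force: 0.0
```

Call:
servo_tool(fingers=[0.5,0.5,0.5,0.5,0.5], delta_pos=[[0,0,0],[0,0,0],[0,0,0],[0,0,0],[0,0,0]], rot=[[0,0,0],[0,0,0],[0,0,0],[0,0,0],[0,0,0]])

```text
clock: 12.43
eef_pos: [0.6209, 0.0601, 0.1989]
orientation: [[-1.0, 0.004, -0.002], [0.004, 1.0, 0.002], [0.002, 0.002, -1.0]]
force: [1.2, -0.4, 0.1]
finger_gap: 0.748
grip_force: 0.0
```

Same pose as the first grasp. I'll close, lift 17 mm and check.

Call:
servo_tool(fingers=[0.3,0.15,-0.5,-0.5,-0.5], delta_pos=[[0,0,0],[0,0,0],[0,0,0],[0,0,0],[0,0,0]], rot=[[0,0,0],[0,0,0],[0,0,0],[0,0,0],[0,0,0]])

```text
clock: 12.85
eef_pos: [0.6207, 0.06, 0.1986]
orientation: [[-1.0, 0.004, -0.003], [0.004, 1.0, 0.002], [0.003, 0.002, -1.0]]
force: [-1.9, -0.6, 4.9]
finger_gap: 0.524
grip_force: 60.3
```

Call:
servo_tool(fingers=[-0.5,-0.5,-0.5,-0.5,-0.5], delta_pos=[[0,0,0],[0,0,-0.007],[0,0,-0.014],[0,0,-0.021],[0,0,-0.028]], rot=[[0,0,0],[0,0,0],[0,0,0],[0,0,0],[0,0,0]])

```text
clock: 13.27
eef_pos: [0.6205, 0.06, 0.2146]
orientation: [[-1.0, 0.004, -0.005], [0.004, 1.0, 0.002], [0.005, 0.002, -1.0]]
force: [-0.7, -0.7, -3.6]
finger_gap: 0.523
grip_force: 61.6
```

Call:
servo_tool(fingers=[-0.5,-0.5,-0.5,-0.5,-0.5], delta_pos=[[0,0,0],[0,0,0],[0,0,0],[0,0,0],[0,0,0]], rot=[[0,0,0],[0,0,0],[0,0,0],[0,0,0],[0,0,0]])

```text
clock: 13.68
eef_pos: [0.6205, 0.06, 0.2142]
orientation: [[-1.0, 0.004, -0.005], [0.004, 1.0, 0.002], [0.005, 0.002, -1.0]]
force: [-0.1, 0.6, -3.8]
finger_gap: 0.52
grip_force: 61.6
```

Call:
servo_tool(fingers=[-0.5,-0.5,-0.5,-0.5,-0.5], delta_pos=[[0.01,0,-0.002],[0.022,0,-0.002],[0.034,0,-0.002],[0.046,0,-0.002],[0.058,0,-0.002]], rot=[[0,0,0],[0,0,0],[0,0,0],[0,0,0],[0,0,0]])

```text
clock: 14.1
eef_pos: [0.5849, 0.0602, 0.2159]
orientation: [[-1.0, 0.004, -0.004], [0.004, 1.0, 0.002], [0.004, 0.002, -1.0]]
force: [-0.2, -0.1, -4.2]
finger_gap: 0.521
grip_force: 61.8
```

Call:
servo_tool(fingers=[-0.5,-0.5,-0.5,-0.5,-0.5], delta_pos=[[0.014,0,0],[0.028,0,0],[0.045,0,0],[0.06,0,-0.02],[0.06,0,-0.05]], rot=[[0,0,0],[0,0,0],[0,0,0],[0,0,0],[0,0,0]])

```text
clock: 14.52
eef_pos: [0.5477, 0.0603, 0.245]
orientation: [[-1.0, 0.004, -0.007], [0.004, 1.0, 0.002], [0.007, 0.002, -1.0]]
force: [0.6, -0.3, -4.1]
finger_gap: 0.522
grip_force: 62.2
```

```bash
python3 - <<'E'
from h import *
go([.433,.0825,.26],(-.0355,1))
E
```

```text
t 14.52 pos [0.5477 0.0603 0.245 ] gap 0.522 F [ 0.6321 -0.2964 -4.1132] grip 62.24516963618555
shift [ 0.1915  0.0363 -0.0235] rows 2.8246510287634528 rot [ 0.0009 -0.0036 -0.0188]
```

Call:
servo_tool(fingers=[-0.5,-0.5,-0.5,-0.5,-0.5], delta_pos=[[0.045,0.009,-0.01],[0.095,0.018,-0.02],[0.145,0.027,-0.02],[0.192,0.036,-0.02],[0.192,0.036,-0.02]], rot=[[0,-0.002,-0.01],[0,-0.003,-0.0188],[0,-0.003,-0.0188],[0,-0.003,-0.0188],[0,-0.003,-0.0188]])

```text
clock: 14.93
eef_pos: [0.4308, 0.083, 0.2587]
orientation: [[-0.999, -0.036, 0.002], [-0.036, 0.999, 0.002], [-0.002, 0.002, -1.0]]
force: [-0.5, -1.0, -4.7]
finger_gap: 0.52
grip_force: 62.3
```

Call:
servo_tool(fingers=[-0.5,-0.5,-0.5,-0.5,-0.5], delta_pos=[[0,0,0],[0,0,0],[0,0,0],[0,0,0],[0,0,0]], rot=[[0,0,0],[0,0,0],[0,0,0],[0,0,0],[0,0,0]])

```text
clock: 15.35
eef_pos: [0.4352, 0.0822, 0.2582]
orientation: [[-0.999, -0.035, 0.002], [-0.035, 0.999, 0.002], [-0.002, 0.002, -1.0]]
force: [-0.4, -0.3, -4.4]
finger_gap: 0.521
grip_force: 62.3
```

```bash
python3 - <<'E'
from h import *
go([.433,.0825,.080],(-.0355,1))
E
```

```text
t 15.35 pos [0.4352 0.0822 0.2582] gap 0.521 F [-0.376  -0.3256 -4.387 ] grip 62.26453380745852
shift [0.0041 0.0001 0.2969] rows 4.272525182188891 rot [ 0.0009  0.0008 -0.0002]
```

Call:
servo_tool(fingers=[-0.5,-0.5,-0.5,-0.5,-0.5], delta_pos=[[0.004,0,0.05],[0.004,0,0.11],[0.004,0,0.17],[0.004,0,0.23],[0.004,0,0.28]], rot=[[0,0,0],[0,0,0],[0,0,0],[0,0,0],[0,0,0]])

```text
clock: 15.77
eef_pos: [0.4323, 0.0824, 0.0881]
orientation: [[-0.999, -0.035, 0.001], [-0.035, 0.999, 0.002], [-0.001, 0.002, -1.0]]
force: [0.3, -0.7, -4.6]
finger_gap: 0.52
grip_force: 62.2
```

Call:
servo_tool(fingers=[-0.5,-0.5,-0.5,-0.5,-0.5], delta_pos=[[0,0,0.01],[0,0,0.015],[0,0,0.015],[0,0,0.015],[0,0,0.015]], rot=[[0,0,0],[0,0,0],[0,0,0],[0,0,0],[0,0,0]])

```text
clock: 16.18
eef_pos: [0.4338, 0.0826, 0.0831]
orientation: [[-0.999, -0.035, 0.005], [-0.035, 0.999, 0.002], [-0.005, 0.002, -1.0]]
force: [-0.6, 0.3, -4.4]
finger_gap: 0.522
grip_force: 63.3
```

```bash
python3 - <<'E'
from h import *
go([.433,.0825,.061],(-.0355,1))
E
```

```text
t 16.18 pos [0.4338 0.0826 0.0831] gap 0.522 F [-0.5623  0.3128 -4.3631] grip 63.28750930146498
shift [ 0.0015 -0.0003  0.0368] rows 0.529943500486504 rot [ 0.001   0.0024 -0.0001]
```

Call:
servo_tool(fingers=[-0.5,-0.5,-0.5,-0.5,-0.5], delta_pos=[[0,0,0.01],[0,0,0.02],[0,0,0.028],[0,0,0.034],[0,0,0.036]], rot=[[0,0.002,0],[0,0.002,0],[0,0.002,0],[0,0.002,0],[0,0.002,0]])

```text
clock: 16.6
eef_pos: [0.433, 0.0826, 0.0597]
orientation: [[-0.999, -0.035, -0.002], [-0.035, 0.999, 0.002], [0.002, 0.002, -1.0]]
force: [-6.9, -0.4, 19.1]
finger_gap: 0.524
grip_force: 65.1
```

Call:
servo_tool(fingers=[-0.5,-0.5,-0.5,-0.5,-0.5], delta_pos=[[0,0,0],[0,0,0.001],[0,0,0.001],[0,0,0.001],[0,0,0.001]], rot=[[0,0,0],[0,0,0],[0,0,0],[0,0,0],[0,0,0]])

```text
clock: 17.02
eef_pos: [0.433, 0.0826, 0.0598]
orientation: [[-0.999, -0.035, -0.002], [-0.035, 0.999, 0.002], [0.002, 0.002, -1.0]]
force: [-5.6, -0.1, 9.4]
finger_gap: 0.524
grip_force: 64.3
```

Down on the floor, pressing lightly (9 N). Release and rise straight up.

Call:
servo_tool(fingers=[0.1,0.2,0.35,0.5,0.5], delta_pos=[[0,0,0],[0,0,0],[0,0,0],[0,0,0],[0,0,0]], rot=[[0,0,0],[0,0,0],[0,0,0],[0,0,0],[0,0,0]])

```text
clock: 17.43
eef_pos: [0.433, 0.0826, 0.0593]
orientation: [[-0.999, -0.035, -0.002], [-0.035, 0.999, 0.002], [0.002, 0.002, -1.0]]
force: [-0.7, 0.7, 0.2]
finger_gap: 0.75
grip_force: 0.0
```

Call:
servo_tool(fingers=[0.5,0.5,0.5,0.5,0.5], delta_pos=[[0,0,-0.03],[0,0,-0.07],[0,0,-0.13],[0,0,-0.19],[0,0,-0.25]], rot=[[0,0,0],[0,0,0],[0,0,0],[0,0,0],[0,0,0]])

```text
clock: 17.85
eef_pos: [0.4328, 0.0823, 0.2109]
orientation: [[-0.999, -0.035, -0.002], [-0.035, 0.999, 0.002], [0.002, 0.002, -1.0]]
force: [-0.1, 0.2, -1.1]
finger_gap: 0.753
grip_force: 0.0
```

Call:
servo_tool(fingers=[0,-1,-1,-1,-1], delta_pos=[[0,0,-0.06],[0,0,-0.12],[0,0,-0.18],[0,0,-0.22],[0,0,-0.22]], rot=[[0,0,0],[0,0,0],[0,0,0],[0,0,0],[0,0,0]])

```text
clock: 18.27
eef_pos: [0.4343, 0.0822, 0.3463]
orientation: [[-0.999, -0.035, 0.006], [-0.035, 0.999, 0.003], [-0.006, 0.002, -1.0]]
force: [0.6, 0.2, 0.3]
finger_gap: 0.036
grip_force: 0.0
```

```bash
python3 - <<'E'
from h import *
go([.452,.30,.34],(-.0355,1))
w=snap('wrist','w4');cv2.imwrite('pics/w4c.png',w['frame'][:,:,::-1])
f=w['frame'];hsv=cv2.cvtColor(f,cv2.COLOR_RGB2HSV)
R=cv2.Rodrigues(w['rvec'])[0];t=w['tvec'].ravel();K=w['intrinsics'];C=-R.T@t;z=w['range_z']
v,u=np.mgrid[0:384,0:512];a=u-K[0,2];b=v-K[1,2];r=np.hypot(a,b)+1e-9;k=np.tan(np.minimum(r/K[0,0],1.4))/r*z
W=C+np.stack([a*k,b*k,z],-1)@R
m=((hsv[...,0]<8)|(hsv[...,0]>172))&(hsv[...,1]>140)&(W[...,0]>.37)&(W[...,0]<.54)&(W[...,1]>.145)&(W[...,1]<.25)&(W[...,2]>.1)&(W[...,2]<.27)
P=W[m];print('lid',len(P),P.min(0),P.max(0),np.polyfit(P[:,2],P[:,1],1))
g=(hsv[...,1]<70)&(W[...,0]>.40)&(W[...,0]<.52)&(W[...,1]>.02)&(W[...,1]<.15)&(W[...,2]>.0)&(W[...,2]<.1)
P=W[g]
for lo,hi in((.4,.4595),(.4595,.52)):
    Q=P[(P[:,0]>lo)&(P[:,0]<hi)];print(len(Q),np.percentile(Q,[2,50,98],axis=0).tolist())
E
```

```text
t 18.27 pos [0.4343 0.0822 0.3463] gap 0.036 F [0.5525 0.1786 0.2692] grip 0.0
shift [-0.0422  0.3617  0.0116] rows 5.242273107428318 rot [ 0.0012  0.0028 -0.    ]
lid 9142 [0.3907 0.1571 0.1   ] [0.5274 0.2065 0.2498] [0.204 0.148]
495 [[0.416956803611214, 0.05416835946222844, 0.011728262999621437], [0.4281231051521416, 0.08197365587662828, 0.024725262128254488], [0.44489288167706303, 0.11079381872365879, 0.08261867208742053]]
611 [[0.4711146117933231, 0.058191117735554604, 0.011174579149246456], [0.4821309634961122, 0.08517573176623534, 0.0364230101049437], [0.49862767462028385, 0.11379886248416973, 0.0824237936460988]]
```

View pics/w4c.png

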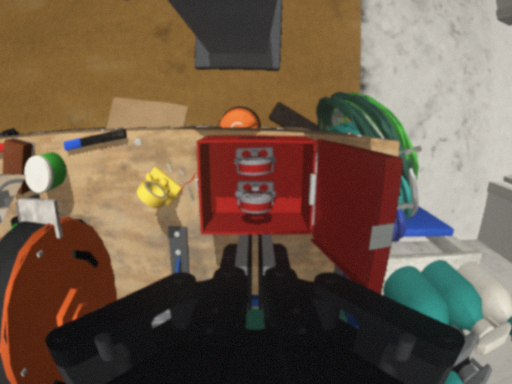

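Both rejects stand side by side in the box at (255,160) and (257,197), tops at z≈0.083, below the 90 mm rim. The lid leans about 12° past upright, with its edge near y=0.205, z=0.25. With the fingers shut, I'll go over to its outer side.

Call:
servo_tool(fingers=[-1,-1,-1,-1,-1], delta_pos=[[-0.01,0.06,0],[-0.02,0.12,0],[-0.03,0.18,0],[-0.04,0.24,0],[-0.045,0.3,0]], rot=[[0,0,0],[0,0,0],[0,0,0],[0,0,0],[0,0,0]])

```text
clock: 18.73
eef_pos: [0.4539, 0.2646, 0.3399]
orientation: [[-0.999, -0.035, -0.004], [-0.035, 0.999, 0.001], [0.004, 0.001, -1.0]]
force: [0.8, -0.4, 0.3]
finger_gap: 0.0
grip_force: 0.0
```

Call:
servo_tool(fingers=[-1,-1,-1,-1,-1], delta_pos=[[0,0.045,0],[0,0.045,0],[0,0.045,0.06],[0,0.045,0.12],[0,0.045,0.18]], rot=[[0,0,0],[0,0,0],[0,0,0],[0,0,0],[0,0,0]])

```text
clock: 19.15
eef_pos: [0.4523, 0.2897, 0.231]
orientation: [[-0.999, -0.036, -0.003], [-0.036, 0.999, 0.001], [0.003, 0.001, -1.0]]
force: [1.3, 0.2, -0.4]
finger_gap: -0.004
grip_force: 0.0
```

Call:
servo_tool(fingers=[-1,-1,-1,-1,-1], delta_pos=[[0,0,0],[0,0,0],[0,0,0],[0,0,0],[0,0,0]], rot=[[0,0,0],[0,0,0],[0,0,0],[0,0,0],[0,0,0]])

```text
clock: 19.57
eef_pos: [0.4534, 0.2903, 0.2355]
orientation: [[-0.999, -0.035, 0.001], [-0.035, 0.999, 0.003], [-0.001, 0.003, -1.0]]
force: [-0.2, -0.2, -0.0]
finger_gap: 0.001
grip_force: 0.0
```

```bash
python3 - <<'E'
from h import *
go([.456,.230,.23],(-.0355,1));go([.456,.115,.23],(-.0355,1))
E
```

```text
t 19.57 pos [0.4534 0.2903 0.2355] gap 0.001 F [-0.1543 -0.1641 -0.0302] grip 0.0
shift [-0.0007 -0.1006  0.0088] rows 1.4534878458617442 rot [ 0.0015  0.0003 -0.0001]
t 19.57 pos [0.4534 0.2903 0.2355] gap 0.001 F [-0.1543 -0.1641 -0.0302] grip 0.0
shift [ 0.006  -0.2922  0.0082] rows 4.2065195876213055 rot [ 0.0015  0.0003 -0.0001]
```

Sweep toward -y: near contact first, then push gently past upright.

Call:
servo_tool(fingers=[-1,-1,-1,-1,-1], delta_pos=[[0,-0.03,0.004],[0,-0.06,0.009],[0,-0.08,0.009],[0,-0.1,0.009],[0,-0.115,0.009]], rot=[[0,0,0],[0,0,0],[0,0,0],[0,0,0],[0,0,0]])

```text
clock: 19.98
eef_pos: [0.4556, 0.2203, 0.2288]
orientation: [[-0.999, -0.035, -0.001], [-0.035, 0.999, 0.002], [0.001, 0.002, -1.0]]
force: [-0.3, 2.7, 1.0]
finger_gap: -0.001
grip_force: 2.0
```

Call:
servo_tool(fingers=[-1,-1,-1,-1,-1], delta_pos=[[0,-0.015,0],[0,-0.03,0],[0,-0.045,0],[0,-0.06,0],[0,-0.075,0]], rot=[[0,0,0],[0,0,0],[0,0,0],[0,0,0],[0,0,0]])

```text
clock: 20.4
eef_pos: [0.4575, 0.1763, 0.231]
orientation: [[-0.999, -0.036, 0.002], [-0.036, 0.999, 0.004], [-0.002, 0.004, -1.0]]
force: [1.4, 1.6, 10.3]
finger_gap: 0.001
grip_force: 4.4
```

Call:
servo_tool(fingers=[-1,-1,-1,-1,-1], delta_pos=[[0,-0.015,0],[0,-0.03,0],[0,-0.045,0],[0,-0.06,0],[0,-0.075,0]], rot=[[0,0,0],[0,0,0],[0,0,0],[0,0,0],[0,0,0]])

```text
clock: 20.82
eef_pos: [0.4584, 0.1304, 0.2276]
orientation: [[-0.999, -0.035, -0.003], [-0.035, 0.999, 0.002], [0.003, 0.002, -1.0]]
force: [0.1, 2.4, -0.1]
finger_gap: -0.007
grip_force: 0.7
```

```bash
cat > lid.py <<'E'
from h import *
s=grab_frame('side');W=cloud(s);hsv=cv2.cvtColor(s['frame'],cv2.COLOR_RGB2HSV)
m=((hsv[...,0]<8)|(hsv[...,0]>172))&(hsv[...,1]>140)&(W[...,0]>.37)&(W[...,0]<.54)&(W[...,1]>-.02)&(W[...,1]<.25)&(W[...,2]>.1)&(W[...,2]<.27)
P=W[m];print('lid',len(P))
if len(P)>20:
    i=P[:,2].argmax();print('top',P[i],'theta',np.degrees(np.arctan2(np.median((P[:,2]-.09)),np.median(.163-P[:,1]))))
E
python3 lid.py; python3 -c "
from h import *
go([.458,.115,.23],(-.0355,1))"
```

```text
lid 1239
top [0.5152 0.1029 0.2408] theta 68.31353515736416
t 20.87 pos [0.4585 0.1293 0.2276] gap 0.004 F [-0.4215 -0.4243  0.4873] grip 0.0
shift [ 0.0016 -0.0238 -0.004 ] rows 0.34864259232075084 rot [ 0.0007 -0.0013 -0.0003]
```

The lid is at about 68° with low forces. I'll follow its arc down.

Call:
servo_tool(fingers=[-1,-1,-1,-1,-1], delta_pos=[[0,-0.02,0],[0,-0.036,0.002],[0,-0.052,0.004],[0,-0.065,0.02],[0,-0.078,0.035]], rot=[[0,0,0],[0,0,0],[0,0,0],[0,0,0],[0,0,0]])

```text
clock: 21.28
eef_pos: [0.4603, 0.0835, 0.2062]
orientation: [[-0.999, -0.035, -0.001], [-0.035, 0.999, 0.002], [0.001, 0.002, -1.0]]
force: [0.4, 0.9, 2.0]
finger_gap: -0.002
grip_force: 0.7
```

Call:
servo_tool(fingers=[-1,-1,-1,-1,-1], delta_pos=[[0,-0.008,0.012],[0,-0.016,0.024],[0,-0.025,0.036],[0,-0.033,0.048],[0,-0.033,0.048]], rot=[[0,0,0],[0,0,0],[0,0,0],[0,0,0],[0,0,0]])

```text
clock: 21.7
eef_pos: [0.4602, 0.064, 0.1763]
orientation: [[-0.999, -0.035, -0.004], [-0.035, 0.999, 0.002], [0.004, 0.002, -1.0]]
force: [-0.6, 0.2, 0.1]
finger_gap: -0.001
grip_force: 0.0
```

```bash
python3 lid.py; python3 -c "
from h import *
go([.461,.0475,.1475],(-.0355,1));go([.461,.043,.114],(-.0355,1))"
```

```text
lid 407
top [0.4194 0.023  0.1747] theta 29.094585296384608
t 21.75 pos [0.4605 0.0645 0.1771] gap 0.002 F [ 0.3112  0.6365 -0.4317] grip 0.0
shift [-0.0001 -0.0284  0.0493] rows 0.8184050445897002 rot [ 0.0009 -0.0017 -0.0003]
t 21.75 pos [0.4605 0.0645 0.1771] gap 0.002 F [ 0.3112  0.6365 -0.4317] grip 0.0
shift [-0.     -0.036   0.1051] rows 1.5986226952994465 rot [ 0.0009 -0.0017 -0.0003]
```

Call:
servo_tool(fingers=[-1,-1,-1,-1,-1], delta_pos=[[0,-0.009,0.015],[0,-0.018,0.03],[0,-0.028,0.049],[0,-0.031,0.064],[0,-0.033,0.08]], rot=[[0,0,0],[0,0,0],[0,0,0],[0,0,0],[0,0,0]])

```text
clock: 22.17
eef_pos: [0.4613, 0.0446, 0.1289]
orientation: [[-0.999, -0.035, -0.002], [-0.035, 0.999, 0.002], [0.002, 0.002, -1.0]]
force: [0.9, -0.6, 1.1]
finger_gap: 0.002
grip_force: 0.4
```

Call:
servo_tool(fingers=[-1,-1,-1,-1,-1], delta_pos=[[0,-0.002,0.01],[0,-0.003,0.018],[0,-0.003,0.023],[0,-0.003,0.026],[0,-0.003,0.026]], rot=[[0,0,0],[0,0,0],[0,0,0],[0,0,0],[0,0,0]])

```text
clock: 22.58
eef_pos: [0.4614, 0.0434, 0.1146]
orientation: [[-0.999, -0.036, -0.002], [-0.036, 0.999, 0.002], [0.002, 0.002, -1.0]]
force: [0.3, 0.8, -0.5]
finger_gap: 0.003
grip_force: 0.0
```

```bash
python3 -c "
from h import *
go([.461,.043,.113],(-.0355,1))"
```

```text
t 22.58 pos [0.4614 0.0434 0.1146] gap 0.003 F [ 0.304   0.7882 -0.4856] grip 3.6827811283232564e-07
shift [ 0.0007 -0.0006  0.0027] rows 0.04048860035731053 rot [ 0.0008 -0.001   0.    ]
```

Almost shut. I'll press down in small steps until it resists.

Call:
servo_tool(fingers=[-1,-1,-1,-1,-1], delta_pos=[[0,0,0.001],[0,0,0.002],[0,0,0.003],[0,0,0.003],[0,0,0.003]], rot=[[0,0,0],[0,0,0],[0,0,0],[0,0,0],[0,0,0]])

```text
clock: 23.0
eef_pos: [0.4617, 0.0434, 0.1142]
orientation: [[-0.999, -0.036, -0.001], [-0.036, 0.999, 0.002], [0.001, 0.002, -1.0]]
force: [-12.4, -0.4, 25.4]
finger_gap: -0.001
grip_force: 12.6
```

Call:
servo_tool(fingers=[-1,-1,-1,-1,-1], delta_pos=[[0,0,0.001],[0,0,0.002],[0,0,0.002],[0,0,0.002],[0,0,0.002]], rot=[[0,0,0],[0,0,0],[0,0,0],[0,0,0],[0,0,0]])

```text
clock: 23.42
eef_pos: [0.4618, 0.0434, 0.114]
orientation: [[-0.999, -0.036, -0.0], [-0.036, 0.999, 0.002], [0.0, 0.002, -1.0]]
force: [-18.0, -1.4, 41.2]
finger_gap: 0.002
grip_force: 20.5
```

It is firmly shut against its stop. I'll back off straight up and check.

Call:
servo_tool(fingers=[-1,-1,-1,-1,-1], delta_pos=[[0,0,-0.01],[0,0,-0.05],[0,0,-0.11],[0,0,-0.17],[0,0,-0.23]], rot=[[0,0,0],[0,0,0],[0,0,0],[0,0,0],[0,0,0]])

```text
clock: 23.83
eef_pos: [0.4614, 0.0432, 0.2512]
orientation: [[-0.999, -0.036, -0.002], [-0.036, 0.999, 0.002], [0.002, 0.002, -1.0]]
force: [0.5, -0.7, 0.8]
finger_gap: -0.0
grip_force: 0.0
```

Call:
servo_tool(fingers=[-1,-1,-1,-1,-1], delta_pos=[[0,0.05,-0.05],[0,0.1,-0.1],[0,0.15,-0.13],[0,0.2,-0.13],[0,0.25,-0.13]], rot=[[0,0,0],[0,0,0],[0,0,0],[0,0,0],[0,0,0]])

```text
clock: 24.25
eef_pos: [0.4564, 0.1945, 0.3292]
orientation: [[-0.999, -0.035, 0.001], [-0.035, 0.999, 0.003], [-0.001, 0.003, -1.0]]
force: [-0.3, -0.4, -1.0]
finger_gap: 0.001
grip_force: 0.0
```

```bash
python3 - <<'E'
from h import *
go([.45,.2,.35],(-.0355,1))
d=snap('top','t9');W=cloud(d);hsv=cv2.cvtColor(d['frame'],cv2.COLOR_RGB2HSV)
m=((hsv[...,0]<8)|(hsv[...,0]>172))&(hsv[...,1]>140)&(W[...,0]>.40)&(W[...,0]<.52)&(W[...,1]>.01)&(W[...,1]<.15)&(W[...,2]>.05)
P=W[m];A=np.c_[P[:,:2],np.ones(len(P))];print(len(P),np.linalg.lstsq(A,P[:,2],rcond=None)[0],np.median(P[:,2]))
c=cv2.resize(d['frame'][130:290,160:373],(800,600),interpolation=cv2.INTER_CUBIC);cv2.imwrite('pics/t9c.png',c[:,:,::-1])
E
```

```text
t 24.25 pos [0.4564 0.1945 0.3292] gap 0.001 F [-0.2589 -0.433  -0.9761] grip 0.0
shift [ 0.0103  0.0097 -0.0347] rows 0.5395835377316371 rot [0.0014 0.0005 0.    ]
1243 [0.0223 0.0019 0.0867] 0.09752230813403774
```

View pics/t9c.png

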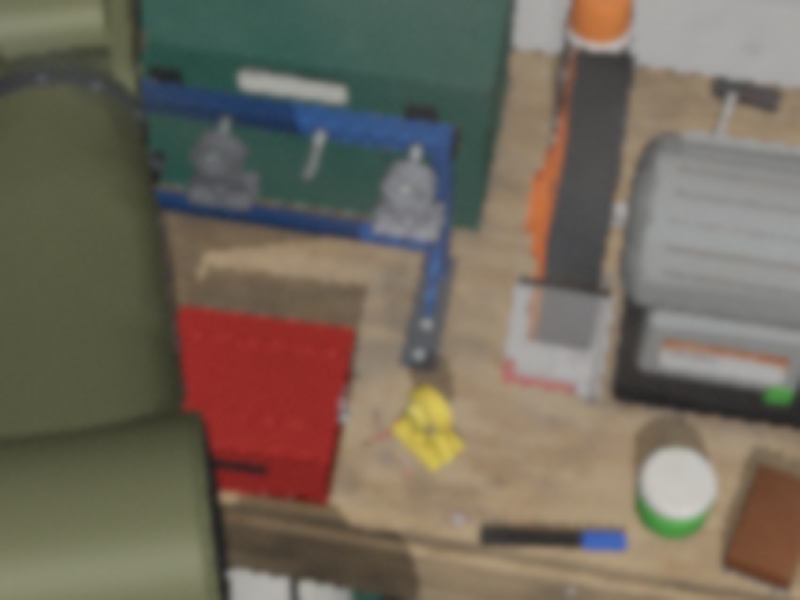

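The lid is flat (slope 0.002, z≈0.097) at (265,390). Both sound brackets hang at (222,165) and (410,190), the third hook is empty at (315,150), and the pot and marker are in place. Handing in.

```bash
python3 -c "
from bench import arm
print(arm.close_job())"
```

```text
the job is handed in; nothing more can be done
None
```

I lifted both red-painted brackets off their hooks and stood them upright in the reject box, shut the lid, and left the two sound brackets, the pot and the marker in place; handed in at about 24 s, after the closed fingertips briefly pressed the shut lid with about 41 N.

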